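Load the dye tin into the bench carousel

TASK

Turn the dye carousel by its handle until its one square pocket stands at the loading point, in line with the brass pointer. Then put the small square tin into that pocket, upright and down on the pocket's floor, and let go, leaving the pocket at the pointer.

Things in the scene. Friction and masses are not known exactly. Their poses are not given: they have to be found in the camera images.
- tin_mid (a point): Centre, 46 mm above the underside, of the small square tin standing on the bench: bare metal, 46 x 46 mm, 80 mm tall plus a black round cap 28 mm wide, 12 mm tall; about 0.16 kg. z is up along the tin, x and y square to its sides. A larger square tin (72 mm wide, same look) and a round jar nearby are not wanted.
- square_pocket (a point): Floor centre of the square pocket on the wooden disc (310 mm wide, top 30 mm above the bench), 105 mm from its axis; turns with it. 60 x 60 mm inside, sides along and across the line from the axis; rim 5 mm thick, 15 mm high. The 4 other pockets, 72 degrees apart, are round (56 mm inside, too small for the tin); two hold jars 45 mm tall.
- handle (a point): Centre of the disc's handle, on its axis, 100 mm above the bench: a level steel bar 70 mm long, 16 thick, 24 tall, at right angles to the line from axis to square pocket. Grip it across its 16 mm from above and turn. The disc resists with 0.1 N m, has no detents, stays where left; at the start the pocket is 0.5 to 1.3 rad counter-clockwise (from above) of the loading point.
- load_point (a point): The loading point: fixed, at the height of the disc's top, 105 mm from its axis on the line to the brass pointer, a 22 mm high wedge on the dark tongue of the fixed base, just outside the disc on the robot's side. The square pocket's centre lies here when it faces the pointer.
Not all that is in view belongs to the job. What is shaped like the part that bears tin_mid but purple or red is not meant.

How it is judged (in metres and radians):
On the way:
1. the square pocket has been turned to the loading point (within 22 mm, about 12 degrees) before the small square tin is brought to it (horizontal distance between square_pocket and load_point below 0.022 m and horizontal distance between tin_mid and square_pocket above 0.08 m), for 0.2 s.
At the end, for the whole second after the job is handed in: The small square tin stands upright (within 7 degrees) on the square pocket's floor, inside its rim (centre within 14 mm of the pocket's, 46 mm above the floor, give or take 6), released and at rest, and the pocket's centre is within 22 mm (12 degrees) of the loading point (horizontal distance between square_pocket and load_point below 0.022 m and horizontal distance between tin_mid and square_pocket below 0.014 m and z of tin_mid in the frame of square_pocket between 0.04 and 0.052 m and angle between tin_mid's own z axis and vertical below 0.12 rad and linear speed of tin below 0.02 m/s); the robot touches nothing.
It fails at once if the small square tin is tipped over (leans by more than 45 degrees) (angle between tin_mid's own z axis and vertical above 0.8 rad).
It also fails if it takes over 54 s, if anything falls off the work surface, if the arm or the gripper's body presses on something with over 40 N, if the wrist force passes 120 N, or if a joint passes its speed limit or range.

ROBOT

A 7-joint arm with a two-finger parallel gripper is mounted at the origin on the work surface. World frame = base frame: x ahead of the robot, y to its left, z up, the work surface at z = 0. Lengths are in mm, angles in rad, forces in N, time in s.
With the tool pointing down it reaches from about 400 to 900 mm from the base axis. Payload 5.5 kg.
Tool frame: the origin (TCP) lies on the centre line of the jaws, within the pads' length; the fingertips stand 19 mm ahead of it and the grasp point (between the pads) is the TCP (env.tip_reach is the distance from the TCP to the fingertips, in mm); z points along the fingers, y is the line along which they close (so a half turn about z gives the same grasp; the last joint's range is limited). The gripper opens to 92 mm and grips with 3 to 60 N. Pads are 19 mm wide; open, the fingers measure 130 mm over their backs; the gripper's body (75 mm by 190 mm) begins 47 mm behind the grasp point.
Start: joints at [-0.845, 0.501, -0.427, 1.55, 0.221, 1.138, -0.21], TCP at [290.16, 581.642, 211.829] pointing down, gripper open.
Joint ranges: [-2.88, 2.88], [-0.31, 2.03], [-1.54, 1.56], [0.2, 2.42], [-1.41, 4.55], [0.19, 2.02], [-2.57, 2.57]. Speed limits (rad/s): [2.57, 2.57, 3.14, 3.14, 3.14, 3.14, 3.14].

INTERFACE

Orientations are given as a rotation vector (axis times angle).
In Python, from rig import env gives the robot as it stands.
- The arm moves only by the shell command python3 -m handwheel 'ROWS' [FORCE]. ROWS is JSON, a list that holds one entry, the list of rows, each a list of 7 numbers: the gripper's target within -1 to 1 (fully open at 1, half-way at 0, shut at -1), then the shift along the tool's x, y, z as a fraction of full scale, then the turn, a rotation vector about the tool's x, y, z as a fraction of full scale. In form: [[[gripper, tx, ty, tz, wx, wy, wz], ...]]. A call has exactly 10 rows; each row is the pose to reach, as a shift and turn from the pose commanded when the call began, along the tool's axes at that moment; what a row does not reach only later rows make up. Full scale, the value 1, is 20 cm for a shift and 90 degrees for a turn. A row lasts 1/10 s, in which the tool goes at most 50 mm and 8.59 degrees, less where a joint would pass 70% of its speed; a pose out of reach is approached as far as the arm can. A call with a number of a shift or a turn outside -1 to 1 is refused whole. A call with a gripper value outside its range is refused whole. The fingers move at their own pace and stop on an object; FORCE is the grip in N (left out, the last holds). Time passes only in rows, so rows that repeat a pose let the fingers close, or fill a call up. It gives the time, the measured TCP pose, the force, the opening and the grip force at its end, in the units of the state.
- env.sense(): the state, without advancing time (a new reading comes with each control period).
- env.snapshot(name): name is "scene" or "top" or "wrist"; returns a dict with "image" (400x640x3 uint8, blue, green, red), "range_z" (400x640 float32, mm along the optical axis (not along the pixel's ray), 0 where there is no reading), "fx", "fy", "cx", "cy" (pixels), "R" (3x3) and "t" (3): a world point X has camera coordinates R X + t. Camera axes: x right, y down, z forward; pixel columns grow to the right and rows downward; lengths in mm; the calibration is good to about 2 mm. A picture is of the moment at which its call begins.
- env.finish_job(): hands the job in; it is judged then, once.
The state is a dict: "time": time; "joints": joint angles; "qvel": joint speeds; "effort": joint torques, N m; "ee_pos": TCP position; "tool_rot": TCP orientation; "force": force on the tool from outside, world axes, zero at the start; "ft_torque": the same for the moment, N m; "grip_width": finger opening in mm; "grip_force": force on a finger pad.
Only numpy, scipy, OpenCV 4.12 (cv2) and the standard library are available. Lean on these libraries where they do the work, as an engineer would, in place of code of your own. Each camera call takes 0.05 s, during which the arm holds its last target. There are 200 camera calls.

## Working session

There is one attempt and no reset: what is moved stays moved. The work goes in short steps, Python scripts to look and compute and a shell command to move; the robot and the scene stay as the last step left them, time stands still between calls to the robot, and variables do not carry over. Pictures are saved under pics/ and viewed, at most 10 in all, crops included, and the job is handed in when it is done.

```bash
mkdir -p pics; ls; cat > h.py <<'E'
import numpy as np, cv2
from rig import env
def world(s,u,v,z=None):
    r=s["range_z"][v,u] if z is None else None
    R=np.array(s["R"]);t=np.array(s["t"])
    d=np.array([(u-s["cx"])/s["fx"],(v-s["cy"])/s["fy"],1.])
    if z is None: return R.T@(d*r-t)
    o=-R.T@t; w=R.T@d
    return o+w*(z-o[2])/w[2]
def cloud(s):
    v,u=np.mgrid[0:400,0:640]; r=s["range_z"]
    P=np.stack([(u-s["cx"])/s["fx"]*r,(v-s["cy"])/s["fy"]*r,r],-1)
    return (P-np.array(s["t"]))@np.array(s["R"]), r>0
E
python3 - <<'E'
from h import *
for n in("scene","top"):
    s=env.snapshot(n); cv2.imwrite(f"pics/{n}0.png",s["image"]); np.save(f"{n}0.npy",s,allow_pickle=True)
    print(n,np.array(s["R"]).round(2).tolist(),s["t"],s["fx"])
print(env.sense())
E
```

```text
pics
scene [[-0.17, 0.98, -0.0], [0.82, 0.14, -0.56], [-0.55, -0.1, -0.83]] [ 123.33252643 -322.96868045 1229.41500009] 397.7286140144342
top [[0.01, -1.0, 0.02], [-1.0, -0.02, -0.05], [0.05, -0.02, -1.0]] [ -39.35369844  478.65676427 1055.9970923 ] 437.17976869177267
{'time': 0.1, 'joints': array([-0.84478333,  0.501767  , -0.42678572,  1.55135093,  0.22077632,
        1.13827856, -0.21030912]), 'qvel': array([ 0.00015882, -0.00273177,  0.00034327, -0.00307576, -0.00025262,
       -0.00183349,  0.0001492 ]), 'effort': array([-1.03934517e-02, -5.67863882e+01, -5.83805189e+00, -2.79913294e+01,
       -6.90085720e-02,  2.40796537e-02,  2.16326191e-05]), 'ee_pos': array([289.94689635, 581.01294371, 210.86977494]), 'tool_rot': array([-7.20386550e-01, -3.05738850e+00,  2.65718272e-03]), 'force': array([-0.25515019,  0.31692534, -0.25299705]), 'ft_torque': array([0.03215617, 0.01072873, 0.05247203]), 'grip_force': 0.0, 'grip_width': 91.7797177963852}
```

View pics/top0.png

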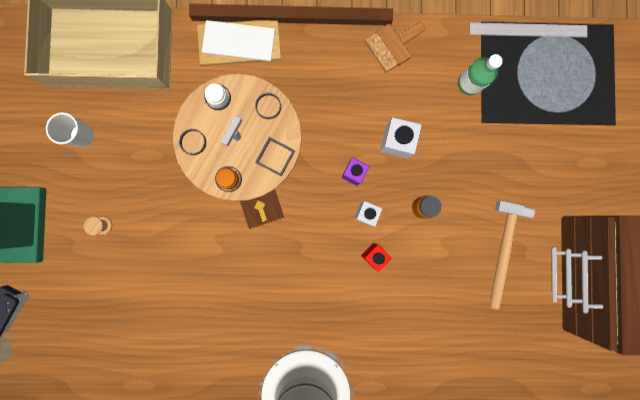

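View pics/scene0.png

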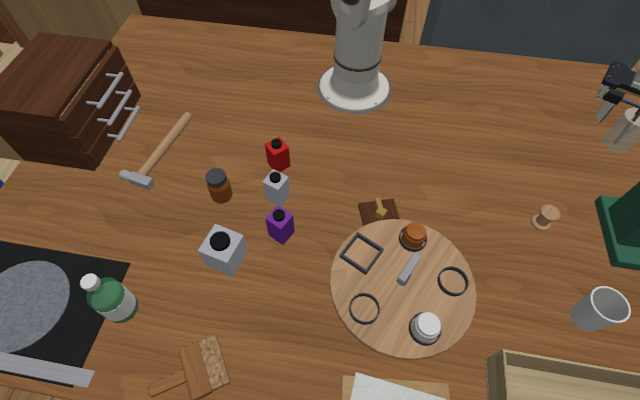

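The top view shows these tin candidates: bare small tin at (369,213), purple at (356,171), red at (377,257), large tin at (401,138) and round jar at (427,207). I choose (369,213), which is bare metal and small. The handle is at (231,131), the square pocket at (275,156) and the pointer at (262,210). The scene view agrees.

```bash
cat > m.py <<'E'
from h import *
def rect(P): 
    r=cv2.minAreaRect(P[:,:2].astype(np.float32)); return np.round(r[0],1),np.round(r[1],1),round(r[2],1),len(P)
s=np.load("top0.npy",allow_pickle=True).item(); C,ok=cloud(s)
def win(u0,u1,v0,v1,z0,z1):
    m=np.zeros((400,640),bool); m[v0:v1,u0:u1]=1
    return C[m&ok&(C[...,2]>z0)&(C[...,2]<z1)]
P=win(350,388,196,232,74,86); print("tin top",rect(P),P[:,2].mean())
P=win(350,388,196,232,87,100); print("cap",rect(P),P.mean(0).round(1))
P=win(212,250,108,150,104,120); print("handle",rect(P),P.mean(0).round(1))
P=win(170,305,70,205,24,36); c,r=cv2.minEnclosingCircle(P[:,:2].astype(np.float32)); print("disc",c,r,P[:,2].mean())
P=win(253,298,133,178,39,50); print("pocket rim",rect(P),P[:,2].mean())
P=win(240,290,190,230,10,45); P=P[P[:,2]>0]
b=s["image"].astype(int); m=(b[...,2]>180)&(b[...,1]>130)&(b[...,0]<90); m[:195]=0;m[230:]=0;m[:,:245]=0;m[:,285:]=0
print("pointer",m.sum(),C[m].mean(0))
cv2.imwrite("pics/crop0.png",cv2.resize(np.hstack([s["image"][120:280,170:290],s["image"][120:280,330:450]]),None,fx=3,fy=3,interpolation=cv2.INTER_CUBIC))
E
python3 m.py
```

```text
tin top (array([ 438.4, -140.3]), array([45.9, 45.7]), 68.5, 290) 79.59596806723358
cap (array([ 439.2, -139.4]), array([24.9, 25.2]), 0.8, 109) [ 438.6 -140.1   91.8]
handle (array([619.4, 175.4]), array([16.8, 69.4]), 64.2, 236) [618.8 174.7 111. ]
disc (609.11279296875, 171.21029663085938) 166.19921875 29.686976153691774
pocket rim (array([572.1,  82. ]), array([70.6, 70. ]), 63.0, 252) 44.28759673490444
pointer 158 [433.85582362 113.40175094  24.98309621]
```

View pics/crop0.png

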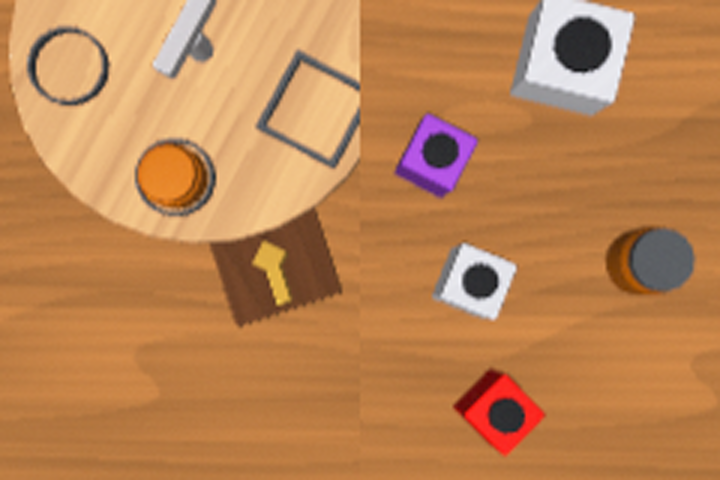

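The crop confirms the bare small tin (measured 46 mm, top at 80 mm). The pocket is 104 mm from the handle at 243° and the pointer is at 198°, so the disc needs about 45° clockwise. I work out the moves next.

```bash
cat > d.py <<'E'
import sys
from h import *
from scipy.spatial.transform import Rotation as Ro
# usage: d.py x y z yaw_of_tool_y(deg)
s=env.sense(); p=s["ee_pos"]; R=Ro.from_rotvec(s["tool_rot"])
x,y,z,a=map(float,sys.argv[1:5]); 
c=[]
for k in(0,180):
    r=np.radians(a+k); ty=np.array([np.cos(r),np.sin(r),0]); tz=np.array([0,0,-1.]); T=np.stack([np.cross(ty,tz),ty,tz],1)
    c.append((R.inv()*Ro.from_matrix(T)).as_rotvec())
w=min(c,key=np.linalg.norm)
M=R.as_matrix()
print("t",s["time"],"p",p.round(1),"yawY",np.degrees(np.arctan2(M[1,1],M[0,1])).round(1),"tilt z",M[:,2].round(3),"j",s["joints"].round(2),"F",s["force"].round(1),"w",round(s["grip_width"],1),round(s["grip_force"],1))
print("shift",(R.inv().apply(np.array([x,y,z])-p)/200).round(3),"turn",(w/(np.pi/2)).round(3))
E
python3 d.py 619.3 175.1 170 63.7
```

```text
t 0.1 p [289.9 581.  210.9] yawY 63.5 tilt z [-0.001 -0.002 -1.   ] j [-0.84  0.5  -0.43  1.55  0.22  1.14 -0.21] F [-0.3  0.3 -0.3] w 91.8 0.0
shift [-2.38  -1.08   0.206] turn [-0.001 -0.    -0.002]
```

```bash

python3 -m handwheel '[[[0,-0.2,-0.1,0,0,0,0],[0,-0.4,-0.2,0,0,0,0],[0,-0.6,-0.3,0,0,0,0],[0,-0.8,-0.4,0,0,0,0],[0,-1,-0.45,0,0,0,0],[0,-1,-0.45,0,0,0,0],[0,-1,-0.45,0,0,0,0],[0,-1,-0.45,0,0,0,0],[0,-1,-0.45,0,0,0,0],[0,-1,-0.45,0,0,0,0]]]' 30
python3 -m handwheel '[[[0,-0.2,-0.1,0,0,0,0],[0,-0.4,-0.2,0,0,0,0],[0,-0.6,-0.3,0,0,0,0],[0,-0.8,-0.4,0,0,0,0],[0,-1,-0.45,0,0,0,0],[0,-1,-0.45,0,0,0,0],[0,-1,-0.45,0,0,0,0],[0,-1,-0.45,0,0,0,0],[0,-1,-0.45,0,0,0,0],[0,-1,-0.45,0,0,0,0]]]' 30
python3 d.py 619.3 175.1 170 63.7
```

```text
time: 1.1
ee_pos: [427.7, 413.0, 211.8]
tool_rot: [-0.716, -3.058, -0.0]
force: [-0.1, 0.8, -0.3]
grip_width: 45.9
grip_force: 0.0
time: 2.1
ee_pos: [566.8, 243.6, 212.0]
tool_rot: [-0.716, -3.059, -0.001]
force: [-0.1, 0.2, -0.9]
grip_width: 46.0
grip_force: 0.0
t 2.1 p [566.8 243.6 212. ] yawY 63.6 tilt z [-0.  0. -1.] j [-0.22  0.43 -0.31  1.64  0.14  1.1   0.55] F [-0.1  0.2 -0.9] w 46.0 0.0
shift [-0.387 -0.19   0.21 ] turn [ 0.    -0.    -0.001]
```

```bash

python3 -m handwheel '[[[0,-0.2,-0.1,0.1,0,0,0],[0,-0.387,-0.19,0.2,0,0,0],[0,-0.387,-0.19,0.21,0,0,0],[0,-0.387,-0.19,0.21,0,0,0],[0,-0.387,-0.19,0.21,0,0,0],[0,-0.387,-0.19,0.21,0,0,0],[0,-0.387,-0.19,0.21,0,0,0],[0,-0.387,-0.19,0.21,0,0,0],[0,-0.387,-0.19,0.21,0,0,0],[0,-0.387,-0.19,0.21,0,0,0]]]' 30
python3 - <<'E'
from h import *
s=env.snapshot("wrist"); cv2.imwrite("pics/w1.png",s["image"]); C,ok=cloud(s)
m=ok&(C[...,2]>104)&(C[...,2]<118)&(np.hypot(C[...,0]-619,C[...,1]-175)<50)
print(m.sum(), cv2.minAreaRect(C[m][:,:2].astype(np.float32)) if m.sum()>5 else 0)
E
python3 d.py 619.3 175.1 100 63.7
```

```text
time: 3.1
ee_pos: [620.0, 173.6, 170.0]
tool_rot: [0.72, 3.058, 0.0]
force: [-0.4, -0.3, 0.0]
grip_width: 45.7
grip_force: 0.0
1478 ((619.0422973632812, 175.66781616210938), (15.730975151062012, 68.93954467773438), 63.19768524169922)
t 3.15 p [620.  173.5 169.9] yawY 63.5 tilt z [ 0.  0. -1.] j [-0.12  0.51 -0.27  1.61  0.15  1.04  0.68] F [ 0.3 -0.4  0.5] w 45.9 0.0
shift [0.007 0.006 0.349] turn [ 0.     0.    -0.002]
```

View pics/w1.png

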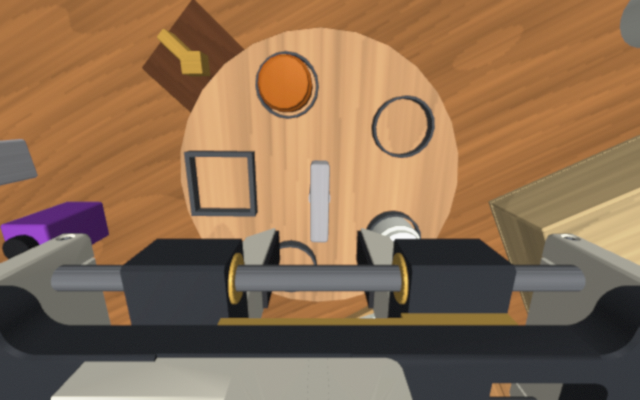

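The wrist view shows the handle at (320,200), measured at (619.0,175.7) and bearing 63.2°, which agrees with the top view. The pocket is at (222,183). I descend, grip and turn.

```bash

python3 -m handwheel '[[[0,0.007,0.006,0.1,0,0,0],[0,0.007,0.008,0.2,0,0,0],[0,0.007,0.008,0.3,0,0,0],[0,0.007,0.008,0.35,0,0,0],[0,0.007,0.008,0.35,0,0,0],[-1,0.007,0.008,0.35,0,0,0],[-1,0.007,0.008,0.35,0,0,0],[-1,0.007,0.008,0.35,0,0,0],[-1,0.007,0.008,0.35,0,0,0],[-1,0.007,0.008,0.35,0,0,0]]]' 40
python3 d.py 619.1 175.5 100 18.7
```

```text
time: 4.15
ee_pos: [619.8, 175.6, 100.3]
tool_rot: [0.72, 3.057, 0.001]
force: [0.1, 0.0, -0.6]
grip_width: 10.0
grip_force: 0.0
t 4.15 p [619.8 175.6 100.3] yawY 63.5 tilt z [ 0.001  0.    -1.   ] j [-0.13  0.59 -0.26  1.66  0.18  0.92  0.65] F [ 0.1  0.  -0.6] w 10.0 0.0
shift [ 0.003 -0.002  0.002] turn [0.    0.    0.498]
```

Opening is 10 mm, less than the 16 mm bar, with no force, so I look before doing anything else.

```bash

python3 - <<'E'
from h import *
s=env.snapshot("wrist"); cv2.imwrite("pics/w2.png",s["image"])
s=env.snapshot("top"); cv2.imwrite("pics/t2.png",cv2.resize(s["image"][60:240,130:330],None,fx=3,fy=3))
q=env.sense();print(q["grip_width"],q["grip_force"],q["force"])
E
```

```text
2.890874965185907 0.0 [-0.17818703 -0.79227443  0.90425234]
```

View pics/w2.png

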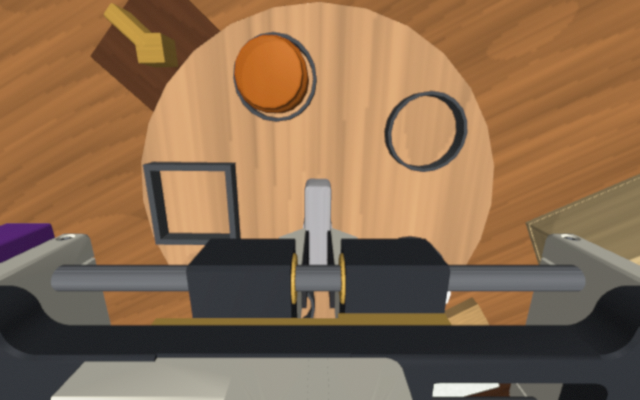

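```bash

python3 - <<'E'
from h import *
s=env.snapshot("wrist"); q=env.sense();print(q["grip_width"],q["grip_force"],q["force"])
a=cv2.resize(s["image"][150:340,200:440],None,fx=1.65,fy=1.65)
t=cv2.imread("pics/t2.png"); t=cv2.resize(t,(396,356))
h=max(a.shape[0],t.shape[0]); f=lambda i:cv2.copyMakeBorder(i,0,h-i.shape[0],0,0,cv2.BORDER_CONSTANT)
cv2.imwrite("pics/c3.png",np.hstack([f(a),f(t)]))
E
```

```text
1.376526581311831 0.0 [-0.24312172 -0.2273215  -0.25658128]
```

View pics/c3.png

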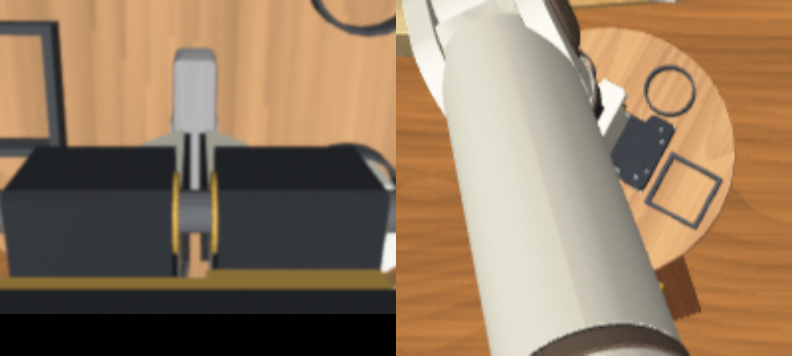

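```bash

python3 - <<'E'
from h import *
q=env.sense();p=q["ee_pos"];print(q["grip_width"],q["grip_force"],p)
s=env.snapshot("wrist");C,ok=cloud(s)
pr=lambda X:(lambda c:(c[0]/c[2]*s["fx"]+s["cx"],c[1]/c[2]*s["fy"]+s["cy"],c[2]))(np.array(s["R"])@X+s["t"])
print("tcp",pr(p),"tip",pr(p-[0,0,19]),"handle top",pr(np.array([619,175.6,112])))
for v in range(180,330,8):
    print(v,[ (u,C[v,u].round(0).tolist()) for u in (290,308,318,328,345)])
E
```

```text
1.376526581311831 0.0 [619.53279875 175.53165851  99.95894689]
tcp (np.float64(317.5411089360002), np.float64(233.49162179127657), np.float64(187.31378951586103)) tip (np.float64(317.5387728522393), np.float64(222.8303463969678), np.float64(205.54565584027858)) handle top (np.float64(317.2533847945614), np.float64(240.6305177774027), np.float64(175.61661316378874))
180 [(290, [591.0, 163.0, 30.0]), (308, [586.0, 186.0, 95.0]), (318, [589.0, 191.0, 95.0]), (328, [592.0, 197.0, 93.0]), (345, [612.0, 206.0, 31.0])]
188 [(290, [597.0, 160.0, 31.0]), (308, [587.0, 186.0, 113.0]), (318, [589.0, 191.0, 113.0]), (328, [592.0, 196.0, 111.0]), (345, [619.0, 203.0, 30.0])]
196 [(290, [604.0, 156.0, 30.0]), (308, [591.0, 184.0, 113.0]), (318, [594.0, 189.0, 111.0]), (328, [596.0, 194.0, 112.0]), (345, [625.0, 200.0, 31.0])]
204 [(290, [610.0, 153.0, 31.0]), (308, [596.0, 181.0, 112.0]), (318, [598.0, 187.0, 113.0]), (328, [601.0, 192.0, 112.0]), (345, [632.0, 196.0, 30.0])]
212 [(290, [617.0, 149.0, 31.0]), (308, [600.0, 179.0, 113.0]), (318, [602.0, 184.0, 113.0]), (328, [605.0, 190.0, 112.0]),
[... 1491 characters left out ...]
 [702.0, 135.0, 31.0]), (328, [598.0, 190.0, 201.0]), (345, [598.0, 195.0, 204.0])]
300 [(290, [594.0, 180.0, 204.0]), (308, [598.0, 183.0, 202.0]), (318, [709.0, 131.0, 31.0]), (328, [599.0, 189.0, 203.0]), (345, [600.0, 194.0, 205.0])]
308 [(290, [595.0, 179.0, 205.0]), (308, [603.0, 180.0, 196.0]), (318, [718.0, 127.0, 30.0]), (328, [602.0, 188.0, 203.0]), (345, [602.0, 193.0, 205.0])]
316 [(290, [598.0, 178.0, 205.0]), (308, [606.0, 179.0, 197.0]), (318, [726.0, 123.0, 31.0]), (328, [602.0, 188.0, 206.0]), (345, [604.0, 192.0, 206.0])]
324 [(290, [597.0, 179.0, 209.0]), (308, [600.0, 183.0, 209.0]), (318, [600.0, 185.0, 210.0]), (328, [603.0, 187.0, 208.0]), (345, [605.0, 191.0, 208.0])]
```

```bash

python3 - <<'E'
from h import *
print(env.tip_reach,[a for a in dir(env) if a[0]!='_'])
q=env.sense();p=q["ee_pos"];print(q["joints"].round(4))
s=env.snapshot("wrist");C,ok=cloud(s);o=-np.array(s["R"]).T@s["t"];print("cam",o,s["fx"])
# finger front edge in columns beside bar: lowest row still finger
for u in (275,285,295,300,305,331,336,345,355):
    z=[(v,C[v,u].round(0).tolist()) for v in range(222,246,1) if ok[v,u] and C[v,u,2]>60]
    print(u,z[:6:2])
print([ (u,int(C[238,u,2])) for u in range(300,336,2)])
E
```

```text
19.0 ['MotionError', 'finish_job', 'sense', 'snapshot', 'tip_reach']
[-0.1321  0.5888 -0.2562  1.6604  0.1784  0.9153  0.6519]
cam [552.35689236 208.99286515 273.09115988] 287.92335700707685
275 [(238, [581.0, 179.0, 185.0]), (240, [582.0, 179.0, 187.0]), (242, [582.0, 179.0, 189.0])]
285 [(238, [583.0, 182.0, 185.0]), (240, [583.0, 182.0, 187.0]), (242, [583.0, 182.0, 188.0])]
295 [(234, [605.0, 169.0, 124.0]), (236, [604.0, 169.0, 128.0]), (238, [584.0, 185.0, 186.0])]
300 [(232, [606.0, 171.0, 121.0]), (234, [606.0, 171.0, 125.0]), (236, [606.0, 172.0, 128.0])]
305 [(222, [605.0, 174.0, 111.0]), (224, [606.0, 174.0, 111.0]), (227, [608.0, 173.0, 110.0])]
331 [(222, [622.0, 185.0, 83.0]), (224, [621.0, 185.0, 89.0]), (226, [622.0, 184.0, 90.0])]
336 [(233, [615.0, 190.0, 124.0]), (235, [615.0, 189.0, 125.0]), (237, [615.0, 189.0, 127.0])]
345 [(236, [617.0, 194.0, 127.0]), (238, [591.0, 200.0, 186.0]), (240, [592.0, 199.0, 187.0])]
355 [(238, [593.0, 203.0, 186.0]), (240, [593.0, 202.0, 188.0]), (242, [593.0, 202.0, 189.0])]
[(300, 185), (302, 185), (304, 184), (306, 185), (308, 185), (310, 129), (312, 129), (314, 125), (316, 126), (318, 116), (320, 126), (322, 126), (324, 129), (326, 185), (328, 186), (330, 186), (332, 186), (334, 186)]
```

The fingers are shut above the bar. The range data puts the real fingertips about 40 mm above where the TCP reading says they should be (no finger is visible below z≈120). I reopen, lift clear and measure the tip height itself.

```bash

python3 -m handwheel '[[[0,0,0,-0.1,0,0,0],[0,0,0,-0.2,0,0,0],[0,0,0,-0.2,0,0,0],[0,0,0,-0.2,0,0,0],[0,0,0,-0.2,0,0,0],[0,0,0,-0.2,0,0,0],[0,0,0,-0.2,0,0,0],[0,0,0,-0.2,0,0,0],[0,0,0,-0.2,0,0,0],[0,0,0,-0.2,0,0,0]]]' 30
python3 - <<'E'
from h import *
from scipy.spatial.transform import Rotation as Ro
q=env.sense();p=q["ee_pos"];R=Ro.from_rotvec(q["tool_rot"])
s=env.snapshot("wrist");C,ok=cloud(s);np.save("w4.npy",s,allow_pickle=True)
L=R.inv().apply((C-p).reshape(-1,3)).reshape(C.shape)  # tool coords
print(p,q["grip_width"])
m=ok&(abs(L[...,0])<16)&(abs(L[...,1])>18)&(abs(L[...,1])<50)&(L[...,2]<30)
for sgn in(-1,1):
    k=m&(sgn*L[...,1]>0); P=L[k]; print(len(P)); h=np.histogram(P[:,2],bins=np.arange(-90,35,5)); print(list(zip(h[1].astype(int).tolist(),h[0].tolist())))
    print(P[np.argsort(-P[:,2])[:8]].round(1).tolist())
E
```

```text
time: 5.4
ee_pos: [619.5, 175.5, 139.7]
tool_rot: [-0.72, -3.058, 0.0]
force: [-0.5, -0.0, -0.7]
grip_width: 45.9
grip_force: 0.0
[619.46156232 175.50597242 139.7099467 ] 45.861962560743976
1876
[(-90, 105), (-85, 105), (-80, 84), (-75, 88), (-70, 74), (-65, 142), (-60, 78), (-55, 151), (-50, 150), (-45, 151), (-40, 159), (-35, 165), (-30, 143), (-25, 101), (-20, 72), (-15, 4), (-10, 0), (-5, 0), (0, 0), (5, 0), (10, 0), (15, 0), (20, 0), (25, 0)]
[[8.4, -24.7, -14.2], [8.7, -23.4, -14.8], [8.7, -25.2, -14.9], [1.6, -23.1, -15.0], [10.1, -26.8, -15.2], [8.2, -24.6, -15.2], [2.5, -23.0, -15.4], [9.1, -23.9, -15.8]]
2917
[(-90, 107), (-85, 100), (-80, 91), (-75, 84), (-70, 75), (-65, 138), (-60, 84), (-55, 147), (-50, 147), (-45, 156), (-40, 161), (-35, 168), (-30, 132), (-25, 110), (-20, 69), (-15, 3), (-10, 0), (-5, 0), (0, 0), (5, 0), (10, 0), (15, 0), (20, 0), (25, 0)]
[[8.5, 23.5, -14.3], [1.5, 23.1, -14.7], [2.8, 23.1, -14.7], [2.5, 23.0, -15.5], [9.0, 24.5, -15.6], [9.0, 23.9, -15.6], [0.0, 23.0, -15.7], [10.4, 25.6, -15.8]]
```

Both tips sit 15 mm behind the reported TCP, not 19 mm ahead, so reported z is 34 mm too low compared with the true grasp point. I allow for this: reported z = wanted z − 34. For the handle that means going to 66.

```bash

python3 -m handwheel '[[[0,0,0,0.1,0,0,0],[0,0,0,0.2,0,0,0],[0,0,0,0.3,0,0,0],[0,0,0,0.365,0,0,0],[0,0,0,0.365,0,0,0],[-1,0,0,0.365,0,0,0],[-1,0,0,0.365,0,0,0],[-1,0,0,0.365,0,0,0],[-1,0,0,0.365,0,0,0],[-1,0,0,0.365,0,0,0]]]' 40
python3 d.py 619.1 175.5 66 18.7
```

```text
time: 6.45
ee_pos: [619.9, 175.2, 67.7]
tool_rot: [0.721, 3.057, -0.0]
force: [-0.9, -1.9, 4.2]
grip_width: 18.2
grip_force: 40.0
t 6.45 p [619.9 175.2  67.7] yawY 63.5 tilt z [ 0.001 -0.    -1.   ] j [-0.14  0.63 -0.25  1.68  0.19  0.86  0.64] F [-0.9 -1.9  4.2] w 18.2 40.0
shift [ 0.004 -0.     0.009] turn [0.    0.001 0.497]
```

Gripped. Now turn 45° clockwise.

```bash

python3 -m handwheel '[[[-1,0,0,0,0,0,0.06],[-1,0,0,0,0,0,0.12],[-1,0,0,0,0,0,0.18],[-1,0,0,0,0,0,0.24],[-1,0,0,0,0,0,0.3],[-1,0,0,0,0,0,0.36],[-1,0,0,0,0,0,0.42],[-1,0,0,0,0,0,0.48],[-1,0,0,0,0,0,0.5],[-1,0,0,0,0,0,0.5]]]' 40
python3 -m handwheel '[[[0,0,0,0,0,0,0],[0,0,0,0,0,0,0],[0,0,0,0,0,0,0],[0,0,0,0,0,0,0],[0,0,0,-0.1,0,0,0],[0,0,0,-0.25,0,0,0],[0,0,0,-0.5,0,0,0],[0,0,0,-0.7,0,0,0],[0,0,0,-0.7,0,0,0],[0,0,0,-0.7,0,0,0]]]' 40
python3 - <<'E'
from h import *
s=env.snapshot("wrist");C,ok=cloud(s);cv2.imwrite("pics/w5.png",s["image"])
m=ok&(C[...,2]>104)&(C[...,2]<118)&(np.hypot(C[...,0]-619,C[...,1]-175)<50)
print("handle",cv2.minAreaRect(C[m][:,:2].astype(np.float32)))
m=ok&(C[...,2]>40)&(C[...,2]<49)&(np.hypot(C[...,0]-519.7,C[...,1]-142)<58)
print("rim",cv2.minAreaRect(C[m][:,:2].astype(np.float32)))
b=s["image"].astype(int); k=(b[...,2]>150)&(b[...,1]>110)&(b[...,0]<90)&ok&(C[...,2]>5)&(np.hypot(C[...,0]-434,C[...,1]-113)<45)
print("ptr",k.sum(),C[k].mean(0))
E
python3 d.py 438.5 -140 166 68.5
```

```text
time: 7.45
ee_pos: [619.4, 174.7, 67.7]
tool_rot: [1.837, 2.548, -0.001]
force: [-2.9, -2.1, 5.4]
grip_width: 18.4
grip_force: 40.0
time: 8.45
ee_pos: [620.3, 175.9, 208.2]
tool_rot: [1.835, 2.548, 0.004]
force: [0.1, 0.2, -0.4]
grip_width: 45.8
grip_force: 0.0
handle ((619.8406372070312, 175.43734741210938), (15.679256439208984, 70.48773956298828), 18.04096794128418)
rim ((519.247802734375, 144.02645874023438), (71.05146789550781, 70.50392150878906), 17.28703498840332)
ptr 482 [443.98395977 113.77431227  33.66385482]
t 8.5 p [619.2 175.4 206.5] yawY 18.5 tilt z [-0. -0. -1.] j [-0.27  0.46 -0.06  1.58  0.03  1.1  -0.02] F [-0.3 -0.2 -0.5] w 45.9 0.0
shift [-1.209 -1.357  0.203] turn [-0.    -0.    -0.556]
```

View pics/w5.png

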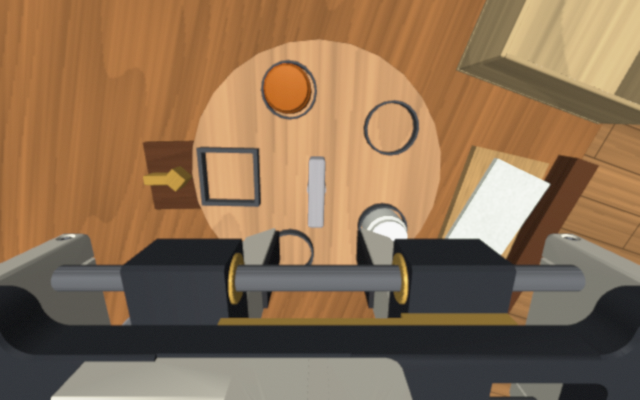

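The wrist view shows the square pocket at (230,177), level with the pointer at (170,180), measured at (519.3,144.0) against the predicted load point (519.7,142). The disc is set. Next the tin: I grip it 50 mm up, so the tips stay above the rim and the palm above the cap.

```bash

python3 -m handwheel '[[[0.6,-0.1,-0.12,0,0,0,-0.07],[0.6,-0.2,-0.25,0,0,0,-0.14],[0.6,-0.3,-0.4,0,0,0,-0.21],[0.6,-0.45,-0.55,0,0,0,-0.28],[0.6,-0.6,-0.7,0,0,0,-0.35],[0.6,-0.75,-0.85,0,0,0,-0.42],[0.6,-0.9,-1,0,0,0,-0.49],[0.6,-0.9,-1,0,0,0,-0.555],[0.6,-0.9,-1,0,0,0,-0.555],[0.6,-0.9,-1,0,0,0,-0.555]]]' 20
python3 d.py 438.5 -140 150 68.5
```

```text
time: 9.5
ee_pos: [486.4, -57.9, 205.7]
tool_rot: [-0.59, -3.084, -0.001]
force: [-0.3, 0.6, -0.4]
grip_width: 73.7
grip_force: 0.0
t 9.5 p [486.4 -57.9 205.7] yawY 68.3 tilt z [-0.002  0.001 -1.   ] j [ 0.17  0.2  -0.12  1.96  0.03  0.99  1.23] F [-0.3  0.6 -0.4] w 73.7 0.0
shift [ 0.07  -0.47   0.279] turn [ 0.    -0.001 -0.002]
```

```bash

python3 -m handwheel '[[[0.6,0.02,-0.1,0,0,0,0],[0.6,0.04,-0.2,0.05,0,0,0],[0.6,0.06,-0.3,0.1,0,0,0],[0.6,0.07,-0.4,0.2,0,0,0],[0.6,0.07,-0.47,0.28,0,0,0],[0.6,0.07,-0.47,0.28,0,0,0],[0.6,0.07,-0.47,0.28,0,0,0],[0.6,0.07,-0.47,0.28,0,0,0],[0.6,0.07,-0.47,0.28,0,0,0],[0.6,0.07,-0.47,0.28,0,0,0]]]' 20
python3 - <<'E'
from h import *
s=env.snapshot("wrist");C,ok=cloud(s);cv2.imwrite("pics/w6.png",s["image"])
D=np.hypot(C[...,0]-438.5,C[...,1]+140)<45
for a,b in((72,86),(88,98)):
    m=ok&(C[...,2]>a)&(C[...,2]<b)&D
    print(m.sum(),cv2.minAreaRect(C[m][:,:2].astype(np.float32)) if m.sum()>5 else 0,np.median(s["image"][m],0))
E
python3 d.py 438.5 -140 16 68.5
```

```text
time: 10.5
ee_pos: [440.1, -140.3, 151.4]
tool_rot: [0.586, 3.085, 0.0]
force: [0.1, -0.1, 0.1]
grip_width: 73.5
grip_force: 0.0
1787 ((437.48095703125, -140.59580993652344), (46.04644012451172, 45.62383270263672), 68.56240844726562) [234. 230. 229.]
778 ((437.7494812011719, -140.71221923828125), (25.691349029541016, 26.904991149902344), 67.29676818847656) [44. 42. 41.]
t 10.55 p [ 439.9 -140.5  151.3] yawY 68.5 tilt z [ 0.001 -0.    -1.   ] j [ 0.3   0.21 -0.05  2.08  0.01  0.85  1.43] F [-0.2  0.5  0.3] w 73.0 0.0
shift [ 0.008 -0.001  0.677] turn [ 0.     0.001 -0.   ]
```

View pics/w6.png

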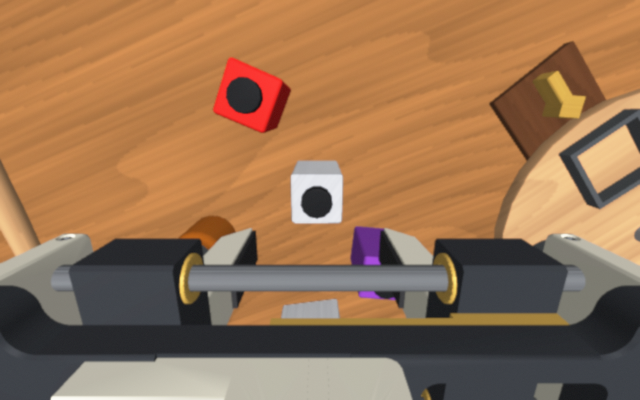

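The tin (bare metal, 46 mm) is at (317,195), centred between the jaws and square to them. Red at (245,95), purple at (370,260). I descend and grip.

```bash

python3 -m handwheel '[[[0.6,0.01,0,0.1,0,0,0],[0.6,0.01,0,0.2,0,0,0],[0.6,0.01,0,0.3,0,0,0],[0.6,0.01,0,0.4,0,0,0],[0.6,0.01,0,0.5,0,0,0],[0.6,0.01,0,0.58,0,0,0],[0.6,0.01,0,0.64,0,0,0],[0.6,0.01,0,0.67,0,0,0],[0.6,0.01,0,0.67,0,0,0],[0.6,0.01,0,0.67,0,0,0]]]' 25
python3 -m handwheel '[[[-0.2,0,0,0,0,0,0],[-0.5,0,0,0,0,0,0],[-1,0,0,0,0,0,0],[-1,0,0,0,0,0,0],[-1,0,0,0,0,0,0],[-1,0,0,0,0,0,0],[-1,0,0,-0.05,0,0,0],[-1,0,0,-0.1,0,0,0],[-1,0,0,-0.1,0,0,0],[-1,0,0,-0.1,0,0,0]]]' 25
python3 d.py 519.3 144 130 17.5
```

```text
time: 11.55
ee_pos: [437.9, -140.2, 17.2]
tool_rot: [0.588, 3.085, -0.0]
force: [0.1, 0.2, -1.0]
grip_width: 73.5
grip_force: 0.0
time: 12.55
ee_pos: [437.9, -140.3, 37.3]
tool_rot: [0.587, 3.085, -0.0]
force: [-0.2, -1.1, -2.2]
grip_width: 45.6
grip_force: 25.0
t 12.55 p [ 437.9 -140.3   37.3] yawY 68.4 tilt z [ 0.001 -0.    -1.   ] j [ 0.29  0.41 -0.05  2.15  0.03  0.58  1.41] F [-0.2 -1.1 -2.2] w 45.6 25.0
shift [ 0.143  1.472 -0.463] turn [0.    0.001 0.566]
```

Tin held and lifted. Raise, carry, then turn.

```bash

python3 -m handwheel '[[[-1,0,0,-0.15,0,0,0],[-1,0,0,-0.3,0,0,0],[-1,0,0,-0.45,0,0,0],[-1,0,0.05,-0.5,0,0,0],[-1,0.02,0.15,-0.5,0,0,0.06],[-1,0.05,0.25,-0.5,0,0,0.12],[-1,0.08,0.35,-0.5,0,0,0.18],[-1,0.1,0.45,-0.5,0,0,0.24],[-1,0.14,0.55,-0.5,0,0,0.3],[-1,0.14,0.65,-0.5,0,0,0.36]]]' 25
python3 d.py 519.3 144 130 17.5
```

```text
time: 13.55
ee_pos: [457.6, -7.1, 135.5]
tool_rot: [-1.428, -2.795, 0.001]
force: [0.7, 0.5, -0.9]
grip_width: 46.0
grip_force: 25.0
t 13.55 p [457.6  -7.1 135.5] yawY 35.9 tilt z [-0.003  0.    -1.   ] j [ 0.01  0.23 -0.06  2.1   0.02  0.81  0.57] F [ 0.7  0.5 -0.9] w 46.0 25.0
shift [0.431 0.693 0.027] turn [-0.001 -0.001  0.204]
```

```bash

python3 -m handwheel '[[[-1,0.08,0.12,0,0,0,0.05],[-1,0.15,0.24,0,0,0,0.1],[-1,0.22,0.36,0,0,0,0.15],[-1,0.29,0.48,0,0,0,0.2],[-1,0.36,0.6,0,0,0,0.2],[-1,0.42,0.68,0,0,0,0.2],[-1,0.42,0.68,0,0,0,0.2],[-1,0.42,0.68,0,0,0,0.2],[-1,0.42,0.68,0,0,0,0.2],[-1,0.42,0.68,0,0,0,0.2]]]' 25
python3 - <<'E'
from h import *
s=env.snapshot("wrist");C,ok=cloud(s)
m=ok&(C[...,2]>40)&(C[...,2]<49)&(np.hypot(C[...,0]-519.7,C[...,1]-142)<58)
print("rim",m.sum(),cv2.minAreaRect(C[m][:,:2].astype(np.float32)))
p=env.sense()["ee_pos"]
m=ok&(np.hypot(C[...,0]-p[0],C[...,1]-p[1])<45)&(abs(C[...,2]-p[2]-64)<6); print("tin top",m.sum(),cv2.minAreaRect(C[m][:,:2].astype(np.float32)) if m.sum()>5 else 0)
E
python3 d.py 519.3 144 60 17.5
```

```text
time: 14.55
ee_pos: [519.3, 137.7, 136.5]
tool_rot: [-1.848, -2.54, 0.002]
force: [1.0, -0.3, -0.8]
grip_width: 46.0
grip_force: 25.0
rim 954 ((516.9034423828125, 152.2711181640625), (70.10964965820312, 53.667484283447266), 17.150840759277344)
tin top 3916 ((515.8513793945312, 140.83572387695312), (56.66048049926758, 39.060604095458984), 19.146991729736328)
t 14.6 p [519.5 137.8 136.7] yawY 17.9 tilt z [-0. -0. -1.] j [-0.25  0.36 -0.07  1.91  0.03  0.87 -0.02] F [ 0.9 -0.8 -1.2] w 45.8 25.0
shift [0.03  0.009 0.383] turn [-0.     0.     0.005]
```

```bash

python3 -m handwheel '[[[-1,0.03,0.008,0.05,0,0,0.005],[-1,0.03,0.008,0.12,0,0,0.005],[-1,0.03,0.008,0.2,0,0,0.005],[-1,0.03,0.008,0.26,0,0,0.005],[-1,0.03,0.008,0.28,0,0,0.005],[-1,0.03,0.008,0.28,0,0,0.005],[-1,0.03,0.008,0.28,0,0,0.005],[-1,0.03,0.008,0.28,0,0,0.005],[-1,0.03,0.008,0.28,0,0,0.005],[-1,0.03,0.008,0.28,0,0,0.005]]]' 25
python3 d.py 519.3 144 48 17.5
python3 - <<'E'
from h import *
s=env.snapshot("wrist"); cv2.imwrite("pics/w7.png",s["image"])
E
```

```text
time: 15.6
ee_pos: [519.8, 145.3, 81.3]
tool_rot: [1.855, 2.534, 0.001]
force: [-0.1, -0.3, -1.1]
grip_width: 46.0
grip_force: 25.0
t 15.6 p [519.8 145.3  81.3] yawY 17.6 tilt z [ 0.001  0.    -1.   ] j [-0.27  0.44 -0.07  1.94  0.04  0.75 -0.05] F [-0.1 -0.3 -1.1] w 46.0 25.0
shift [-0.005 -0.004  0.167] turn [ 0.001 -0.     0.001]
```

View pics/w7.png

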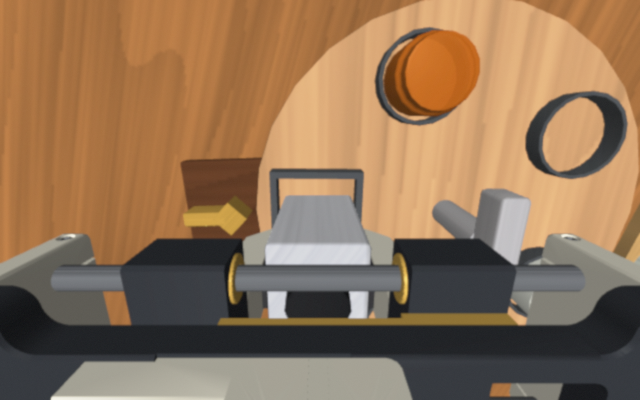

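The tin (lower edge at about (318,200)) is centred over the pocket, whose far rim is at (317,172), and the pointer is at (225,215). I lower it gently.

```bash

python3 -m handwheel '[[[-1,-0.005,-0.004,0.03,0,0,0],[-1,-0.005,-0.004,0.06,0,0,0],[-1,-0.005,-0.004,0.08,0,0,0],[-1,-0.005,-0.004,0.1,0,0,0],[-1,-0.005,-0.004,0.12,0,0,0],[-1,-0.005,-0.004,0.135,0,0,0],[-1,-0.005,-0.004,0.15,0,0,0],[-1,-0.005,-0.004,0.16,0,0,0],[-1,-0.005,-0.004,0.165,0,0,0],[-1,-0.005,-0.004,0.165,0,0,0]]]' 25
python3 d.py 519.3 144 47 17.5
```

```text
time: 16.65
ee_pos: [518.9, 143.9, 47.7]
tool_rot: [-1.856, -2.535, 0.0]
force: [-0.0, 0.2, -1.2]
grip_width: 45.7
grip_force: 25.0
t 16.65 p [518.9 143.9  47.7] yawY 17.6 tilt z [-0. -0. -1.] j [-0.27  0.5  -0.06  1.96  0.05  0.69 -0.05] F [-0.   0.2 -1.2] w 45.7 25.0
shift [-0.     0.002  0.004] turn [-0.    -0.     0.001]
```

```bash

python3 -m handwheel '[[[-1,0,0,0.002,0,0,0],[-1,0,0,0.004,0,0,0],[-1,0,0,0.006,0,0,0],[-1,0,0,0.006,0,0,0],[-1,0,0,0.008,0,0,0],[-1,0,0,0.008,0,0,0],[-1,0,0,0.008,0,0,0],[-1,0,0,0.008,0,0,0],[-1,0,0,0.008,0,0,0],[-1,0,0,0.008,0,0,0]]]' 25
python3 d.py 519.3 144 46 17.5
```

```text
time: 17.65
ee_pos: [519.1, 144.0, 47.1]
tool_rot: [1.856, 2.535, 0.001]
force: [-2.8, -0.5, 8.8]
grip_width: 45.8
grip_force: 25.0
t 17.65 p [519.1 144.   47.1] yawY 17.6 tilt z [ 0.  0. -1.] j [-0.27  0.5  -0.06  1.96  0.05  0.68 -0.05] F [-2.8 -0.5  8.8] w 45.8 25.0
shift [-0.     0.001  0.005] turn [0.    0.    0.001]
```

Seated on the floor (8.8 N). Release slowly, rise straight up, then back off.

```bash

python3 -m handwheel '[[[0.1,0,0,0,0,0,0],[0.2,0,0,0,0,0,0],[0.4,0,0,0,0,0,0],[0.4,0,0,0,0,0,0],[0.4,0,0,0,0,0,0],[0.4,0,0,0,0,0,0],[0.4,0,0,0,0,0,0],[0.4,0,0,-0.05,0,0,0],[0.4,0,0,-0.1,0,0,0],[0.4,0,0,-0.15,0,0,0]]]'
python3 -m handwheel '[[[0.4,0,0,-0.15,0,0,0],[0.4,0,0,-0.3,0,0,0],[0.4,0,0,-0.45,0,0,0],[0.4,0,0,-0.6,0,0,0],[0.4,0,0,-0.7,0,0,0],[0.4,-0.2,0,-0.8,0,0,0],[0.4,-0.4,0,-0.8,0,0,0],[0.4,-0.4,0,-0.8,0,0,0],[0.4,-0.4,0,-0.8,0,0,0],[0.4,-0.4,0,-0.8,0,0,0]]]'
python3 - <<'E'
from h import *
for n in("wrist","scene"):
    s=env.snapshot(n);C,ok=cloud(s);cv2.imwrite(f"pics/{n}8.png",s["image"])
    D=ok&(np.hypot(C[...,0]-519.3,C[...,1]-144)<58)
    for nm,a,b in(("rim",40,49),("tin",104,115),("cap",117,128)):
        m=D&(C[...,2]>a)&(C[...,2]<b); print(n,nm,m.sum(),cv2.minAreaRect(C[m][:,:2].astype(np.float32)) if m.sum()>5 else 0,C[m][:,2].mean())
E
python3 d.py 519 144 200 17.5
```

```text
time: 18.65
ee_pos: [519.3, 144.1, 77.5]
tool_rot: [1.856, 2.535, 0.001]
force: [0.1, 0.2, -0.4]
grip_width: 64.3
grip_force: 0.0
time: 19.65
ee_pos: [542.7, 68.8, 236.5]
tool_rot: [-1.854, -2.535, -0.001]
force: [-0.4, 0.5, 0.8]
grip_width: 64.4
grip_force: 0.0
wrist rim 989 ((519.5150756835938, 144.1634521484375), (70.05593872070312, 69.90521240234375), 17.233848571777344) 45.087335466866115
wrist tin 1529 ((519.4756469726562, 144.17037963867188), (45.94578552246094, 45.22930908203125), 17.651531219482422) 109.96651942700142
wrist cap 648 ((519.5482788085938, 143.8025360107422), (26.04475212097168, 25.763429641723633), 17.678558349609375) 122.10183000115671
scene rim 265 ((517.6103515625, 144.0089111328125), (71.98668670654297, 71.29267120361328), 17.319293975830078) 44.946506703923276
scene tin 290 ((518.8903198242188, 143.2519073486328), (46.178932189941406, 45.87224197387695), 15.926411628723145) 110.19927468428068
scene cap 128 ((518.430419921875, 143.48834228515625), (25.742544174194336, 26.306011199951172), 72.15323638916016) 122.21369028339147
t 19.75 p [542.6  69.3 236.2] yawY 17.7 tilt z [-0.     0.001 -1.   ] j [-0.15  0.26 -0.03  1.8   0.01  1.08  0.13] F [ 0.1 -0.1  0.5] w 64.4 0.0
shift [0.392 0.001 0.181] turn [-0.    -0.     0.002]
```

View pics/wrist8.png

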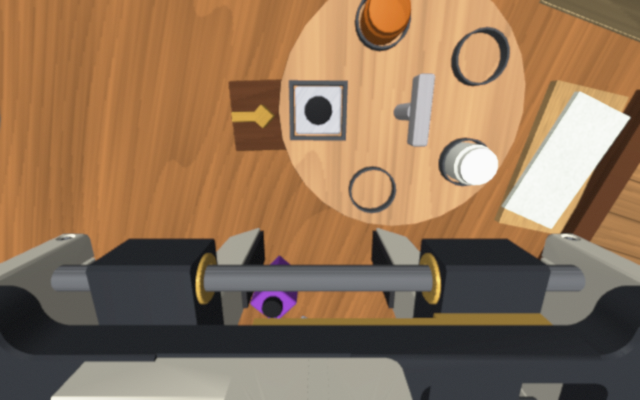

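The tin at (318,110) sits centred in the pocket, upright with its top at 110 mm (30 + 80), and in line with the pointer at (255,116). The gripper is clear.

```bash
python3 -c "
from rig import env
print(env.finish_job())"
```

```text
the job is handed in; nothing more can be done
None
```

The job is handed in: at the last check the small square tin stood upright and released on the square pocket's floor, within 1 mm of its centre, with the pocket about 2 mm from the loading point; no verdict was returned.

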